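# Lay out the morning control run

### The job

Lay out the blue mat for the morning control run: stand the amber jar midway between the sample warmer and the tube rack, in line with their centres, and the white red-capped bottle directly behind the jar (on the side away from the robot, square to that line), leaving a gap of about 3 cm between the two. Set the brass dish in the middle of the warmer's round plate, and then stand the green-capped vial upright in the dish. Leave the other vials, the tip box and the timer where they are.

Things in the scene. Friction and masses are not known exactly. Their poses are not given: they have to be found in the camera images.
- jar: stain jar: upright amber glass cylinder 50 mm in diameter with a white paper label and a flat black cap (47 mm), 75 mm tall in all. Loose, about 0.16 kg, stands on the bench at z = 0. Origin at the centre of its underside, z up.
- bottle: reagent bottle: upright white cylinder 48 mm in diameter up to 68 mm, then a shoulder and a narrow red screw cap (29 mm), 100 mm tall in all, one thin red band. Loose, about 0.17 kg. Origin at the centre of its underside, z up.
- dish: round open brass dish, 60 mm outside diameter, 20 mm tall, walls and floor 3 mm thick (inside 54 mm across). Loose, about 0.08 kg; can be gripped across its outside. Origin at the centre of its underside, z up.
- vial_green: control vial with green cap and green band: upright white cylinder 28 mm in diameter, cap 26 mm, 70 mm tall in all. Loose, about 0.05 kg. The only one of the three vials to be moved. Standing in the dish, its underside is 3 mm above that of the dish, and its upper 50 mm rise above the dish rim. Origin at the centre of its underside, z up.
- vial_blue: control vial like the green one but with blue cap and band (28 mm diameter, 70 mm tall). Bystander, loose, to be left where it stands. Origin at the centre of its underside.
- vial_yellow: control vial like the green one but with yellow cap and band (28 mm diameter, 70 mm tall). Bystander, loose, to be left where it stands. Origin at the centre of its underside.
- warmer: sample warmer: fixed white box, 110 mm (its x) by 100 mm (its y), with a small dark display on its front (-x) face, and a round dark steel plate 88 mm in diameter at the centre of its top; the plate's upper face is 60 mm above the bench, 3 mm above the housing. Stands on a thin blue mat (flat, its surface counts as z = 0). Origin at the centre of its underside, on the bench; x points away from the robot, y along the line to the rack (the rack may be on either side).
- rack: fixed white tube rack on the same blue mat with 15 red-capped tubes (5 by 3), 124 mm (its x) by 77 mm (its y), 100 mm tall with tubes. Its centre is 250 mm (within 3 mm) from the warmer's centre, on its left or on its right. Origin at the centre of its underside; axes parallel to the warmer's. Behind means on the side away from the robot, square to the line joining warmer and rack; in front is towards the robot.
- tipbox: grey pipette-tip box, 80 by 115 mm, 53 mm tall, with rows of yellow tips, at the far left. Bystander, loose. Origin at the centre of its underside.
- timer: flat grey laboratory timer, 60 by 70 mm, 22 mm tall, with a small display and three orange buttons, at the far right. Bystander, loose. Origin at the centre of its underside.

How it is judged:
By the outcome, as a careful person would: the job done as asked, in the order asked, and still so for the second after the job is handed in, with the robot touching nothing.
It also fails if it takes over 120 s, if anything falls off the work surface, if the arm or the gripper's body presses on something with over 40 N, if the wrist force passes 120 N, or if a joint passes its speed limit or range.

### The arm

A 7-joint arm with a two-finger parallel gripper is mounted at the origin on the work surface. World frame = base frame: x ahead of the robot, y to its left, z up, the work surface at z = 0. Lengths are in m, angles in rad, forces in N, time in s.
With the tool pointing down it reaches from about 0.4 to 0.85 m from the base axis. Payload 10.4 kg.
Tool frame: the origin (TCP) lies at the very end of the fingers, on their centre line; the grasp point (between the pads) lies 19 mm behind it; z points along the fingers, y is the line along which they close (so a half turn about z gives the same grasp; the last joint's range is limited). The gripper opens to 85 mm and grips with 20 to 120 N. Pads are 22 mm wide; open, the fingers measure 114 mm over their backs; the gripper's body (76 mm by 85 mm) begins 54 mm behind the grasp point. The pads swing forward as they close: fully open they stand 13 mm farther back than shut.
Start: joints at [-1.264, 0.332, -0.065, 1.46, 0.022, 1.35, -0.088], TCP at [0.202, 0.591, 0.194] pointing down, gripper open.
Joint ranges: [-2.6, 2.6], [-0.5, 2.12], [-1.47, 1.34], [0.16, 2.42], [-1.27, 4.41], [0.06, 2.06], [-2.6, 2.6]. Speed limits (rad/s): [2.22, 2.22, 2.79, 2.79, 3.14, 3.14, 3.14].

### API

Orientations are given as a unit quaternion [x, y, z, w].
In Python, from workcell import * gives the robot as it stands.
- The arm moves only by the tool step_arm, never from a script. Its argument "commands" is one flat list of numbers, 7 for each row, row after row: the finger opening in mm, from 0 to 85.4, then the shift along the world's x, y, z as a fraction of full scale, then the turn, a rotation vector about the world's x, y, z as a fraction of full scale. A call has exactly 10 rows; each row is the pose to reach, as a shift and turn from the pose commanded when the call began, turning the shorter way round; what a row does not reach only later rows make up. Full scale, the value 1, is 0.6 m for a shift and pi rad for a turn. A row lasts 1/8 s, in which the tool goes at most 62.5 mm and 10.7 degrees, less where a joint would pass 70% of its speed; a pose out of reach is approached as far as the arm can. A call with a number of a shift or a turn outside -1 to 1 is refused whole. A call with a gripper value outside its range is refused whole. The fingers move at their own pace and stop on an object; "squeeze" is the grip in N (left out, the last holds). Time passes only in rows, so rows that repeat a pose let the fingers close, or fill a call up. It gives the time, the measured TCP pose, the force, the opening and the grip force at its end, in the units of the state.
- get_obs(): the state, without advancing time (a new reading comes with each control period).
- camera(name): name is "side" or "top" or "wrist"; returns the picture (420x560x3 uint8, red, green, blue); there is no depth.
- camera_params(name): a dict with "mtx" (3x3 intrinsics, pixels), "dist" ([k1, k2, p1, p2, k3] as OpenCV has them; the pictures are not rectified), "extrinsics" (4x4, takes a point from world to camera coordinates); the wrist camera has in their place "tool_from_camera" (4x4, takes a point from camera to tool coordinates, whose origin is the TCP and whose axes are the flange's). Camera axes: x right, y down, z forward; pixel columns grow to the right and rows downward; lengths in m; the calibration is good to about 2 mm. A picture is of the moment at which its call begins: read the wrist's pose just before it. camera_params takes no time and is no camera call.
- hand_in(): hands the job in; it is judged then, once.
The state is a dict: "clock": time; "joint_pos": joint angles; "joint_velocities": joint speeds; "tau": joint torques, N m; "position": TCP position; "ee_rot": TCP orientation; "ft_force": force on the tool from outside, world axes, zero at the start; "torque": the same for the moment, N m; "grip_width": opening from 0.0 (shut) to 1.0 (fully open); "grasp_force": force on a finger pad.
Only numpy, scipy, OpenCV 4.12 (cv2) and the standard library are available. Lean on these libraries where they do the work, as an engineer would, in place of code of your own. Each camera call takes 0.05 s, during which the arm holds its last target. There are 200 camera calls.

## Working session

There is one attempt and no reset: what is moved stays moved. The work goes in short steps, Python scripts to look and compute and a tool call to move; the robot and the scene stay as the last step left them, time stands still between calls to the robot, and variables do not carry over. Pictures are saved under pics/ and viewed, at most 14 in all, crops included, and the job is handed in when it is done.

Besides the shell and the picture viewer there is one more tool, called after "Emit:" by a JSON object that holds its "name" and its "arguments". step_arm: Moves the arm, as the interface text tells. Its arguments: {"type":"object","properties":{"commands":{"type":"array","items":{"type":"number"}},"squeeze":{"type":"number"}},"required":["commands"]}

```bash
mkdir -p pics; ls
python3 - <<'E'
from workcell import *
import cv2
o=get_obs();print({k:o[k] for k in('clock','position','ee_rot','grip_width','ft_force')})
for n in('top','side'):
    cv2.imwrite(f'pics/{n}0.png',camera(n)[:,:,::-1])
    p=camera_params(n);print(n,p)
print(camera_params('wrist'))
E
```

```text
pics
{'clock': 0.0, 'position': array([0.20228374, 0.59087915, 0.19330142]), 'ee_rot': array([ 1.64130952e-01,  9.86438274e-01, -7.45600479e-04, -7.57036076e-05]), 'grip_width': 1.003638596085464, 'ft_force': array([-0.2616569 , -0.33970234,  0.4675918 ])}
top {'mtx': array([[478.12316737,   0.        , 275.25007247],
       [  0.        , 478.12316737, 210.2832998 ],
       [  0.        ,   0.        ,   1.        ]]), 'dist': array([-0.15911994,  0.        ,  0.        ,  0.        ,  0.        ]), 'extrinsics': array([[ 4.81037660e-04, -9.99941791e-01, -1.07787876e-02,
         9.79143682e-03],
       [-9.96147833e-01,  4.66018549e-04, -8.76885307e-02,
         4.90637193e-01],
       [ 8.76884496e-02,  1.07794474e-02, -9.96089624e-01,
         1.28506465e+00],
       [ 0.00000000e+00,  0.00000000e+00,  0.00000000e+00,
         1.00000000e+00]])}
side {'mtx': array([[431.30390892,   0.        , 282.05986862],
       [  0.        , 431.30390892, 205.71286203],
       [  0.        ,   0.        ,   1.        ]]), 'dist': array([-0.00268244,  0.        ,  0.        ,  0.        ,  0.
[... 178 characters left out ...]
77, -0.53695465,  0.99453134],
       [ 0.        ,  0.        ,  0.        ,  1.        ]])}
{'mtx': array([[353.55367587,   0.        , 282.27476826],
       [  0.        , 353.55367587, 207.59696635],
       [  0.        ,   0.        ,   1.        ]]), 'dist': array([-0.08365701,  0.        ,  0.        ,  0.        ,  0.        ]), 'tool_from_camera': array([[-8.49009887e-05, -9.63085889e-01, -2.69194285e-01,
         6.88935936e-02],
       [ 9.99999993e-01, -1.02914180e-04,  5.28027786e-05,
        -5.34488104e-04],
       [-7.85575200e-05, -2.69194279e-01,  9.63085891e-01,
        -1.80004387e-01],
       [ 0.00000000e+00,  0.00000000e+00,  0.00000000e+00,
         1.00000000e+00]])}
```

```bash
python3 -c "
import cv2
a=cv2.imread('pics/top0.png');print(a.shape)
cv2.imwrite('pics/top0b.png',cv2.resize(a,(800,600),interpolation=cv2.INTER_CUBIC))"
```

```text
(420, 560, 3)
```

View pics/top0b.png

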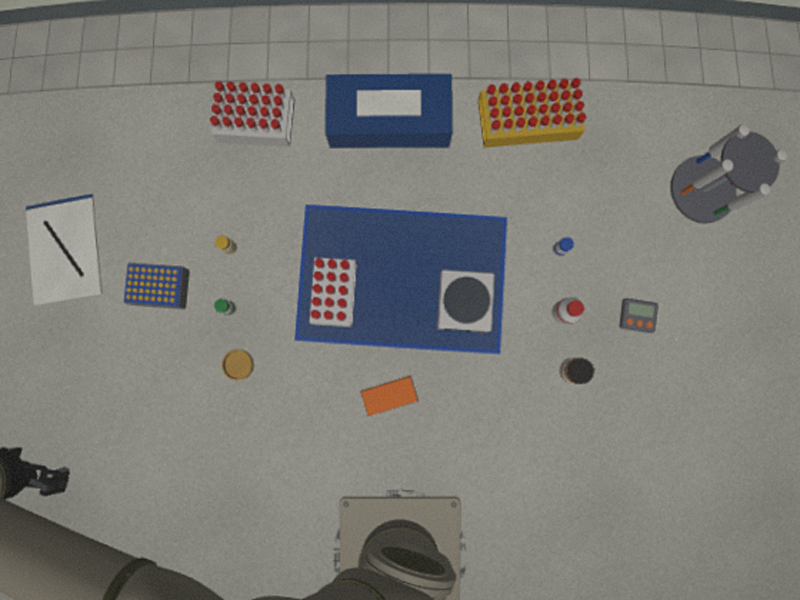

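View pics/side0.png

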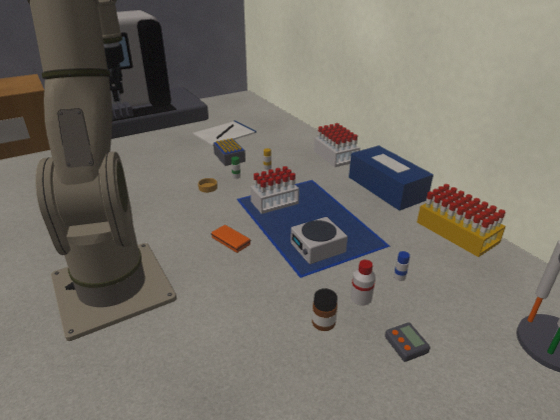

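The top view (800x600) shows:

| Object | Pixel |
|---|---|
| Rack | (333,291) |
| Warmer plate | (467,300) |
| Jar | (580,371) |
| Bottle cap | (575,309) |
| Green vial | (222,306) |
| Dish | (238,365) |
| Blue vial | (566,245) |
| Yellow vial | (222,243) |

The warmer is on the right, the rack on the left, and the side view agrees.

```bash
cat > h.py <<'E'
import numpy as np, cv2
from scipy.spatial.transform import Rotation as R
def ray(p,uv,T=None):
    n=cv2.undistortPoints(np.array([[uv]],float),p['mtx'],p['dist'])[0,0]
    E=np.linalg.inv(p['extrinsics']) if T is None else T@p['tool_from_camera']
    return E[:3,3],E[:3,:3]@np.array([*n,1])
def onz(p,uv,z,T=None):
    c,d=ray(p,uv,T); return c+d*(z-c[2])/d[2]
def tcp(o):
    T=np.eye(4);T[:3,:3]=R.from_quat(o['ee_rot']).as_matrix();T[:3,3]=o['position'];return T
def blobs(mask,amin=20):
    n,l,s,c=cv2.connectedComponentsWithStats(mask.astype(np.uint8)); return [(c[i],s[i]) for i in range(1,n) if s[i,4]>=amin]
E
python3 - <<'E'
from workcell import *
from h import *
p=camera_params('top');a=cv2.imread('pics/top0.png')
h=cv2.cvtColor(a,cv2.COLOR_BGR2HSV);H,S,V=[h[:,:,i].astype(int) for i in range(3)]
def show(n,m,z,win):
    u0,v0,u1,v1=[int(x/1.4286) for x in win]
    k=np.zeros(m.shape,bool);k[v0:v1,u0:u1]=1
    for c,s in blobs(m&k): print(n,c.round(1),s[2:],onz(p,c,z).round(4))
show('plate',(V<90)&(S<90),.06,(435,265,500,335))
show('warmer_all',((S<90)),.057,(430,262,500,338))
show('jarcap',(V<70),.075,(555,350,600,390))
show('bottlecap',(S>140)&((H<10)|(H>170)),.1,(560,295,590,322))
show('dish',(S>110)&(H<30),.02,(215,340,260,385))
show('green',(S>100)&(H>45)&(H<90),.07,(205,290,245,325))
show('yellow',(S>120)&(H<35),.07,(205,230,245,260))
show('blue',(S>120)&(H>100),.07,(545,232,585,260))
show('rackcaps',(S>120)&((H<10)|(H>170)),.1,(305,250,360,330))
cv2.imwrite('pics/c1.png',cv2.resize(a[155:275,200:360],(800,600),interpolation=cv2.INTER_CUBIC))
cv2.imwrite('pics/c2.png',cv2.resize(a[155:275,140:200],(300,600),interpolation=cv2.INTER_CUBIC))
E
```

```text
plate [326.3 209.5] [ 32  32 796] [ 0.4892 -0.1261  0.06  ]
warmer_all [325.9 210.3] [  42   47 1670] [ 0.4873 -0.1252  0.057 ]
jarcap [405.7 259.2] [ 19  17 250] [ 0.3569 -0.3335  0.075 ]
bottlecap [402.5 215.5] [11 10 86] [ 0.4701 -0.3206  0.1   ]
dish [165.8 255. ] [ 21  21 342] [0.3677 0.3104 0.02  ]
green [154.5 213.5] [ 8  8 58] [0.4779 0.331  0.07  ]
yellow [155.2 169.6] [10 10 70] [0.5965 0.3323 0.07  ]
blue [396.  170.6] [ 9  9 66] [ 0.5927 -0.3136  0.07  ]
rackcaps [223.  183.6] [ 6  6 28] [0.5533 0.1444 0.1   ]
rackcaps [232.  184.3] [ 5  6 24] [0.5513 0.1209 0.1   ]
rackcaps [240.9 184.6] [ 5  6 25] [0.5506 0.0978 0.1   ]
rackcaps [222.2 192.5] [ 6  6 26] [0.5301 0.1462 0.1   ]
rackcaps [231.1 193.1] [ 5  5 22] [0.5284 0.123  0.1   ]
rackcaps [240.1 193.7] [ 5  6 26] [0.5268 0.0997 0.1   ]
rackcaps [221.6 201.6] [ 6  6 27] [0.5063 0.1475 0.1   ]
rackcaps [230.5 202. ] [ 6  5 26] [0.5052 0.1244 0.1   ]
rackcaps [239.7 202.7] [ 6  6 26] [0.5035 0.1007 0.1   ]
rackcaps [220.7 210.6] [ 6  6 27] [0.483  0.1494 0.1   ]
rackcaps [229.9 211.1] [ 5  5 24] [0.4817 0.1257 0.1   ]
rackcaps [238.9 211.7] [ 5  6 24] [0.4802 0.1025 0.1   ]
rackcaps [220.2 219.4] [ 6  6 26] [0.4602 0.1507 0.1   ]
rackcaps [229.1 220.1] [ 5  5 22] [0.4585 0.1276 0.1   ]
rackcaps [238.2 220.8] [ 6  6 24] [0.4567 0.1041 0.1   ]
```

View pics/c1.png

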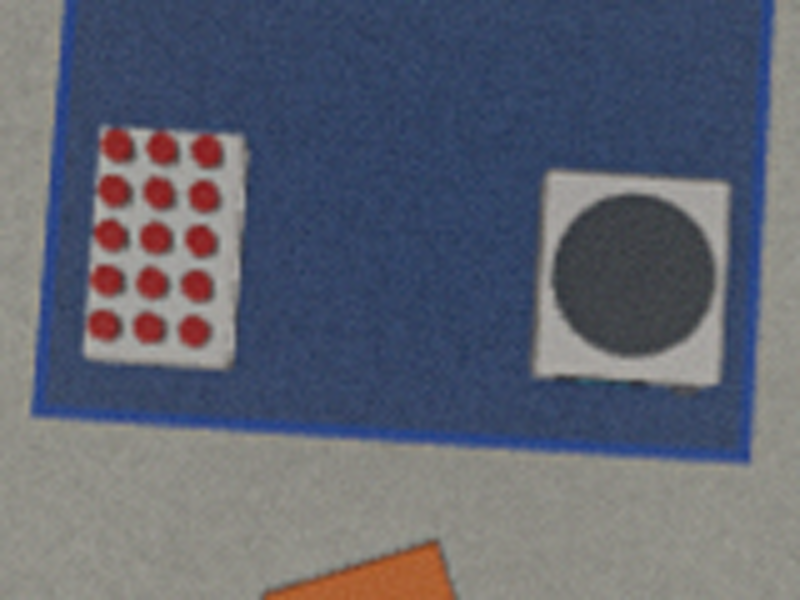

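Rack centre is about (0.505, 0.124) and warmer centre about (0.489, -0.126): 0.251 m apart, line tilted about 3.8°. The caps, plate and box edges in the crop agree. Now I move towards the jar with the tool turned.

Emit:
{"name": "step_arm", "arguments": {"commands": [85,0.413,-0.985,0.178,0,0,-0.6,85,0.413,-0.985,0.178,0,0,-0.6,85,0.413,-0.985,0.178,0,0,-0.6,85,0.413,-0.985,0.178,0,0,-0.6,85,0.413,-0.985,0.178,0,0,-0.6,85,0.413,-0.985,0.178,0,0,-0.6,85,0.413,-0.985,0.178,0,0,-0.6,85,0.413,-0.985,0.178,0,0,-0.6,85,0.413,-0.985,0.178,0,0,-0.6,85,0.413,-0.985,0.178,0,0,-0.6], "squeeze": 40}}

```text
clock: 1.35
position: [0.441, 0.0208, 0.2972]
ee_rot: [0.894, 0.449, 0.0, -0.0]
ft_force: [1.8, 0.5, 1.2]
grip_width: 1.0
grasp_force: 0.0
```

Emit:
{"name": "step_arm", "arguments": {"commands": [85,-0.068,-0.585,-0.162,0,0,-0.317,85,-0.068,-0.585,-0.162,0,0,-0.317,85,-0.068,-0.585,-0.162,0,0,-0.317,85,-0.068,-0.585,-0.162,0,0,-0.317,85,-0.068,-0.585,-0.162,0,0,-0.317,85,-0.068,-0.585,-0.162,0,0,-0.317,85,-0.068,-0.585,-0.162,0,0,-0.317,85,-0.068,-0.585,-0.162,0,0,-0.317,85,-0.068,-0.585,-0.162,0,0,-0.317,85,-0.068,-0.585,-0.162,0,0,-0.317]}}

```text
clock: 2.6
position: [0.4006, -0.3273, 0.2]
ee_rot: [1.0, -0.029, 0.001, -0.0]
ft_force: [-0.1, 0.4, 0.4]
grip_width: 0.995
grasp_force: 0.0
```

```bash
cat > w.py <<'E'
import sys
from workcell import *
from h import *
def snap(name):
    o=get_obs();T=tcp(o);cv2.imwrite(f'pics/{name}.png',camera('wrist')[:,:,::-1])
    np.save(f'pics/{name}.npy',T)
    print(o['clock'],o['position'].round(4),'yaw',np.degrees(np.arctan2(T[1,0],T[0,0])).round(2),'tilt',T[:3,2].round(3));return T
if __name__=='__main__': snap(sys.argv[1])
E
python3 w.py w1
```

```text
2.6 [ 0.4006 -0.3273  0.2   ] yaw -3.27 tilt [ 0.001  0.001 -1.   ]
```

View pics/w1.png

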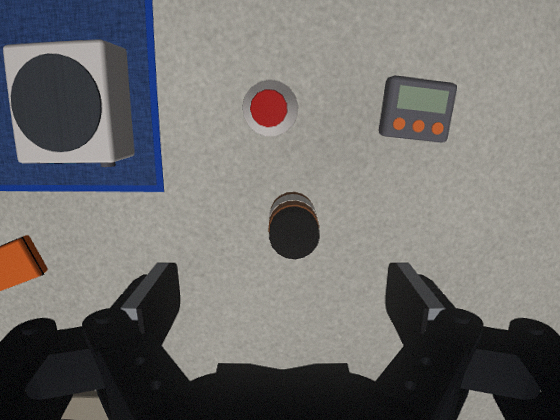

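The wrist view shows the jar cap at (294,233), the bottle cap at (269,108) and the plate at about (56,103).

Run:
```python
from workcell import *
from h import *
p=camera_params('wrist');T=np.load('pics/w1.npy');a=cv2.imread('pics/w1.png')
h=cv2.cvtColor(a,cv2.COLOR_BGR2HSV);H,S,V=[h[:,:,i].astype(int) for i in range(3)]
def show(n,m,z,w):
    k=np.zeros(m.shape,bool);k[w[1]:w[3],w[0]:w[2]]=1
    for c,s in blobs(m&k,80): print(n,c.round(1),s[2:],onz(p,c,z,T).round(4))
show('jar',(V<60),.075,(260,185,330,262))
show('bot',(S>140)&((H<10)|(H>170)),.1,(240,80,300,140))
show('plate',(V<90)&(S<90),.06,(5,45,105,160))
print('cap manual',onz(p,(294,233),.075,T))
```

```text
jar [293.6 232.4] [  50   52 2066] [ 0.3588 -0.3355  0.075 ]
bot [268.2 107.7] [  37   37 1060] [ 0.4698 -0.3206  0.1   ]
plate [ 55.8 102.4] [  91   98 6970] [ 0.4892 -0.1269  0.06  ]
cap manual [ 0.35816397 -0.33578989  0.075     ]
```

Emit:
{"name": "step_arm", "arguments": {"commands": [85,-0.071,-0.013,0,0,0,0,85,-0.071,-0.013,0,0,0,0,85,-0.071,-0.013,-0.1,0,0,0,85,-0.071,-0.013,-0.18,0,0,0,85,-0.071,-0.013,-0.25,0,0,0,85,-0.071,-0.013,-0.3,0,0,0,85,-0.071,-0.013,-0.3,0,0,0,40,-0.071,-0.013,-0.3,0,0,0,40,-0.071,-0.013,-0.3,0,0,0,40,-0.071,-0.013,-0.3,0,0,0], "squeeze": 40}}

```text
clock: 3.9
position: [0.3587, -0.3363, 0.0211]
ee_rot: [1.0, -0.029, 0.001, 0.0]
ft_force: [-1.6, 1.2, 8.6]
grip_width: 0.525
grasp_force: 39.9
```

Emit:
{"name": "step_arm", "arguments": {"commands": [40,0,0,0.08,0,0,0,40,0,0,0.16,0,0,0,40,0,0,0.22,0,0,0,40,0.05,0.12,0.22,0,0,0,40,0.09,0.22,0.22,0,0,0,40,0.13,0.32,0.22,0,0,0,40,0.17,0.42,0.22,0,0,0,40,0.21,0.51,0.22,0,0,0,40,0.2305,0.5587,0.22,0,0,0,40,0.2305,0.5587,0.22,0,0,0]}}

```text
clock: 5.15
position: [0.4966, 0.0033, 0.152]
ee_rot: [1.0, -0.026, 0.0, -0.0]
ft_force: [0.2, -0.5, -1.3]
grip_width: 0.528
grasp_force: 42.6
```

Emit:
{"name": "step_arm", "arguments": {"commands": [40,0,0,-0.06,0,0,0,40,0,0,-0.12,0,0,0,40,0,0,-0.17,0,0,0,40,0,0,-0.19,0,0,0,40,0,0,-0.19,0,0,0,40,0,0,-0.19,0,0,0,40,0,0,-0.19,0,0,0,40,0,0,-0.19,0,0,0,40,0,0,-0.19,0,0,0,40,0,0,-0.19,0,0,0]}}

```text
clock: 6.4
position: [0.4957, -0.0007, 0.0377]
ee_rot: [1.0, -0.03, 0.0, 0.0]
ft_force: [0.0, 0.1, -0.9]
grip_width: 0.527
grasp_force: 42.5
```

Run:
```python
from w import *
T=snap('w2')
o=get_obs();print(o['position'],o['ft_force'])
```

```text
6.4 [ 0.4957 -0.0007  0.0377] yaw -3.38 tilt [ 0. -0. -1.]
[ 0.49566412 -0.000765    0.03769246] [ 0.69980933 -0.16423521 -0.50588698]
```

View pics/w2.png

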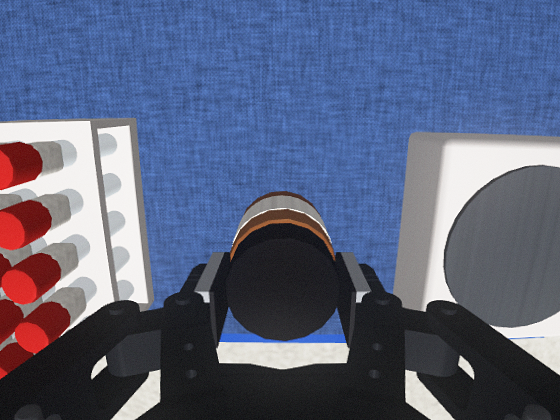

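The jar is held upright, cap centred at about (282,283), with the rack and warmer well clear on both sides.

Run:
```python
from workcell import *
from h import *
T=np.load('pics/w2.npy');p=camera_params('wrist')
for v in (282,283,284): print(onz(p,(283,v),.0916,T))
```

```text
[ 0.49720804 -0.0014175   0.0916    ]
[ 0.496769   -0.00139178  0.0916    ]
[ 0.49632908 -0.00136602  0.0916    ]
```

Emit:
{"name": "step_arm", "arguments": {"commands": [40,0,0,-0.014,0,0,0,40,0,0,-0.027,0,0,0,40,0,0,-0.027,0,0,0,40,0,0,-0.027,0,0,0,80,0,0,-0.027,0,0,0,80,0,0,-0.027,0,0,0,80,0,0,-0.027,0,0,0,80,0,0,0.05,0,0,0,80,0,0,0.15,0,0,0,80,0,0,0.25,0,0,0]}}

```text
clock: 7.7
position: [0.4953, -0.001, 0.1895]
ee_rot: [1.0, -0.03, -0.0, 0.0]
ft_force: [1.0, 0.4, -0.2]
grip_width: 0.936
grasp_force: 0.0
```

Emit:
{"name": "step_arm", "arguments": {"commands": [85,0,0,0.05,0,0,0,85,-0.01,-0.1,0.05,0,0,0,85,-0.02,-0.2,0.05,0,0,0,85,-0.03,-0.3,0.05,0,0,0,85,-0.04,-0.4,0.05,0,0,0,85,-0.0425,-0.5,0.05,0,0,0,85,-0.0425,-0.533,0.05,0,0,0,85,-0.0425,-0.533,0.05,0,0,0,85,-0.0425,-0.533,0.05,0,0,0,85,-0.0425,-0.533,0.05,0,0,0]}}

```text
clock: 8.95
position: [0.4708, -0.3191, 0.2177]
ee_rot: [1.0, -0.028, 0.0, -0.0]
ft_force: [-0.4, 0.6, 1.0]
grip_width: 0.993
grasp_force: 0.0
```

Run:
```python
from w import *
o=get_obs();print(o['position'])
p=camera_params('top');a=camera('top')[:,:,::-1].copy();cv2.imwrite('pics/top1.png',a)
V=a.max(2);k=np.zeros(V.shape,bool);k[190:225,262:292]=1
for c,s in blobs((V<60)&k): print(c,s[2:],onz(p,c,.075))
```

```text
[ 0.47078597 -0.31909758  0.21772873]
[279.5443038  207.94092827] [ 18  17 237] [ 0.4920963  -0.00203867  0.075     ]
```

Emit:
{"name": "step_arm", "arguments": {"commands": [85,-0.0013,-0.0025,0,0,0,0,85,-0.0013,-0.0025,-0.1,0,0,0,85,-0.0013,-0.0025,-0.18,0,0,0,85,-0.0013,-0.0025,-0.25,0,0,0,85,-0.0013,-0.0025,-0.29,0,0,0,85,-0.0013,-0.0025,-0.306,0,0,0,85,-0.0013,-0.0025,-0.306,0,0,0,38,-0.0013,-0.0025,-0.306,0,0,0,38,-0.0013,-0.0025,-0.306,0,0,0,38,-0.0013,-0.0025,-0.306,0,0,0], "squeeze": 40}}

```text
clock: 10.25
position: [0.4702, -0.3216, 0.0349]
ee_rot: [1.0, -0.029, 0.001, -0.0]
ft_force: [-0.9, 5.6, 8.7]
grip_width: 0.45
grasp_force: 4.8
```

Emit:
{"name": "step_arm", "arguments": {"commands": [38,0,0,0,0,0,0,38,0,0,0,0,0,0,38,0,0,0.08,0,0,0,38,0,0,0.17,0,0,0,38,0,0.05,0.25,0,0,0,38,-0.01,0.15,0.275,0,0,0,38,-0.02,0.25,0.275,0,0,0,38,-0.033,0.35,0.275,0,0,0,38,-0.033,0.35,0.275,0,0,0,38,-0.033,0.35,0.275,0,0,0]}}

```text
clock: 11.5
position: [0.4497, -0.1125, 0.1994]
ee_rot: [1.0, -0.029, 0.0, -0.0]
ft_force: [0.4, -0.7, 0.0]
grip_width: 0.449
grasp_force: 0.0
```

```bash
python3 w.py w3
```

```text
11.5 [ 0.4497 -0.1125  0.1994] yaw -3.38 tilt [ 0.001  0.    -1.   ]
```

View pics/w3.png

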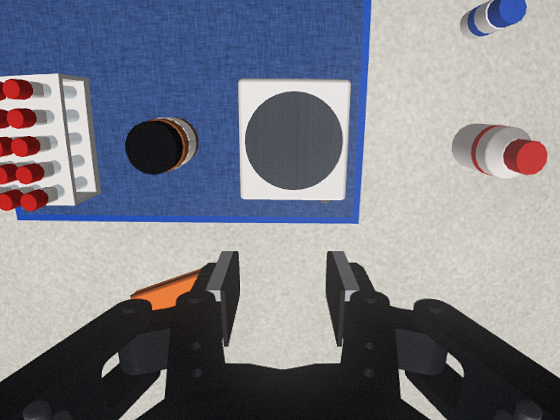

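The bottle was not lifted: the grip is empty and it stands upright at right, cap at (525,157). The jar cap is at about (153,147) and the plate at (294,141).

Run:
```python
from workcell import *
from h import *
T=np.load('pics/w3.npy');p=camera_params('wrist');a=cv2.imread('pics/w3.png')
h=cv2.cvtColor(a,cv2.COLOR_BGR2HSV);H,S,V=[h[:,:,i].astype(int) for i in range(3)]
def show(n,m,z,w):
    k=np.zeros(m.shape,bool);k[w[1]:w[3],w[0]:w[2]]=1
    for c,s in blobs(m&k,80): print(n,c.round(1),s[:],onz(p,c,z,T).round(4))
show('jar',(V<50),.075,(110,110,210,185))
show('bot',(S>140)&((H<10)|(H>170)),.1,(500,120,560,190))
show('plate',(V<100)&(S<90),.06,(240,80,350,200))
show('caps',(S>140)&((H<10)|(H>170)),.1,(0,70,70,215))
cv2.imwrite('pics/c3.png',cv2.resize(np.hstack([a[90:200,430:560],a[90:200,100:230]]),(780,330),interpolation=cv2.INTER_CUBIC))
```

```text
jar [153.5 146.6] [ 125  121   58   54 2397] [ 0.4933 -0.0038  0.075 ]
bot [525.5 156.7] [ 504  140   43   35 1141] [ 0.4707 -0.3149  0.1   ]
plate [293.2 140.1] [ 245   92   97   98 7396] [ 0.4898 -0.1248  0.06  ]
caps [15.3 89.2] [  0  79  33  21 572] [0.5496 0.0949 0.1   ]
caps [ 17.  118.1] [  0 109  37  20 614] [0.527  0.0984 0.1   ]
caps [ 18.9 145.9] [  0 136  40  21 680] [0.5046 0.102  0.1   ]
caps [ 20.6 173.1] [  0 164  44  20 736] [0.4821 0.106  0.1   ]
caps [ 22.9 199.6] [  0 189  48  22 811] [0.4592 0.1097 0.1   ]
```

View pics/c3.png

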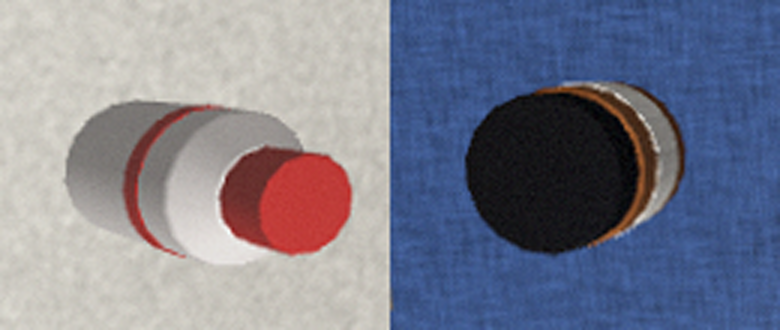

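Emit:
{"name": "step_arm", "arguments": {"commands": [85,-0.033,0.09,0.083,0,0,0,85,-0.033,0.186,0.083,0,0,0,85,-0.033,0.186,0.083,0,0,0,85,-0.033,0.186,0.083,0,0,0,85,-0.033,0.186,0.083,0,0,0,85,-0.033,0.186,0.083,0,0,0,85,-0.033,0.186,0.083,0,0,0,85,-0.033,0.186,0.083,0,0,0,85,-0.033,0.186,0.083,0,0,0,85,-0.033,0.186,0.083,0,0,0]}}

```text
clock: 12.8
position: [0.4298, -0.0005, 0.2489]
ee_rot: [1.0, -0.03, 0.0, 0.0]
ft_force: [0.5, -0.8, -0.5]
grip_width: 0.993
grasp_force: 0.0
```

Run:
```python
from w import *
p=camera_params('wrist')
print('bottle from w3',onz(p,(532,157.3),.1,np.load('pics/w3.npy')))
T=snap('w4');a=cv2.imread('pics/w4.png')
h=cv2.cvtColor(a,cv2.COLOR_BGR2HSV);H,S,V=[h[:,:,i].astype(int) for i in range(3)]
print('jar nominal px',cv2.projectPoints(np.array([(np.linalg.inv(T@p['tool_from_camera'])@[.497,-.001,.075,1])[:3]]),np.zeros(3),np.zeros(3),p['mtx'],p['dist'])[0].ravel())
for c,s in blobs((V<50),300): print(c,s,onz(p,c,.075,T))
for c,s in blobs((S>140)&((H<10)|(H>170)),80): print('caps',c,onz(p,c,.1,T))
for c,s in blobs((V<100)&(S<90)&(V>50),600): print('plate?',c,s,onz(p,c,.06,T))
```

```text
bottle from w3 [ 0.46997911 -0.32076866  0.1       ]
12.8 [ 0.4298 -0.0005  0.2489] yaw -3.38 tilt [ 0. -0. -1.]
jar nominal px [278.40432075 109.69702283]
[278.46029983 114.1332593 ] [ 255   90   48   49 1801] [ 0.49279211 -0.00079516  0.075     ]
[279.42086525 367.93302406] [    0   263   560   157 46345] [0.19660098 0.01649455 0.075     ]
caps [163.68902439  56.82317073] [0.54953602 0.09708593 0.1       ]
caps [113.82471264  58.29022989] [0.55237502 0.14266924 0.1       ]
caps [138.40233236  57.58017493] [0.55088545 0.12002161 0.1       ]
caps [140.17592593  84.11728395] [0.52807831 0.12157797 0.1       ]
caps [165.27184466  83.79935275] [0.52647802 0.09854839 0.1       ]
caps [115.81305638  84.71810089] [0.52950982 0.14431521 0.1       ]
caps [166.79598662 109.82274247] [0.50369657 0.10010667 0.1       ]
caps [118.00914634 110.41768293] [0.50674682 0.14586945 0.1       ]
caps [142.16987179 110.17307692] [0.50513862 0.12304489 0.1       ]
caps [549.66459627 124.65838509] [ 0.47261447 -0.26043082  0.1       ]
caps [120.40192926 135.55305466] [0.48388483 0.14734491 0.1       ]
caps [144.12457912 135.54882155] [0.48219696 0.12462657 0.1       ]
caps [168.57042254 135.44366197] [0.48063444 0.10152861 0.1       ]
caps [146.13559322 160.04745763] [0.45938498 0.12619511 0.1       ]
caps [122.9295302  160.12751678] [0.46087146 0.14878587 0.1       ]
caps [169.96376812 160.18115942] [0.45771639 0.10334213 0.1       ]
plate? [399.58120406 110.77283864] [ 358   68   84   87 5714] [ 0.48954776 -0.12436468  0.06      ]
plate? [144.49235474 286.12538226] [120 263  49  47 654] [0.30790573 0.16887078 0.06      ]
plate? [420.05162242 286.15781711] [396 263  50  49 678] [ 0.28869282 -0.15487216  0.06      ]
```

View pics/w4.png

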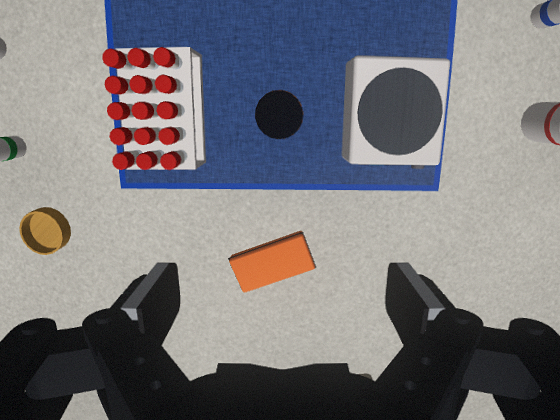

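The jar stands about 4.5 mm in front of the warmer–rack line (cap at (278,114), nominal (278,110)). I regrip it and shift it back.

Emit:
{"name": "step_arm", "arguments": {"commands": [85,0.105,0,0,0,0,0,85,0.105,0,-0.1,0,0,0,85,0.105,0,-0.2,0,0,0,85,0.105,0,-0.3,0,0,0,85,0.105,0,-0.36,0,0,0,85,0.105,0,-0.38,0,0,0,85,0.105,0,-0.38,0,0,0,35,0.105,0,-0.38,0,0,0,35,0.105,0,-0.38,0,0,0,35,0.105,0,-0.38,0,0,0]}}

```text
clock: 14.1
position: [0.4939, -0.0002, 0.0222]
ee_rot: [1.0, -0.03, 0.001, -0.001]
ft_force: [-2.1, -1.0, 8.3]
grip_width: 0.529
grasp_force: 40.1
```

Emit:
{"name": "step_arm", "arguments": {"commands": [35,0,0,0,0,0,0,35,0,0,0.005,0,0,0,35,0.004,0,0.007,0,0,0,35,0.0075,0.0005,0.007,0,0,0,35,0.0075,0.0005,0.007,0,0,0,35,0.0075,0.0005,0.007,0,0,0,35,0.0075,0.0005,0.004,0,0,0,35,0.0075,0.0005,0.0005,0,0,0,35,0.0075,0.0005,0.0005,0,0,0,35,0.0075,0.0005,0.0005,0,0,0]}}

```text
clock: 15.35
position: [0.4979, -0.0003, 0.0223]
ee_rot: [1.0, -0.03, 0.0, -0.0]
ft_force: [-4.5, -0.1, 16.2]
grip_width: 0.528
grasp_force: 42.7
```

Emit:
{"name": "step_arm", "arguments": {"commands": [60,0,0,0,0,0,0,85,0,0,0,0,0,0,85,0,0,0,0,0,0,85,0,0,0,0,0,0,85,0,0,0.1,0,0,0,85,0,0,0.2,0,0,0,85,0,0,0.3,0,0,0,85,-0.06,0,0.38,0,0,0,85,-0.11,0,0.38,0,0,0,85,-0.11,0,0.38,0,0,0]}}

```text
clock: 16.6
position: [0.4304, 0.0001, 0.2498]
ee_rot: [1.0, -0.029, 0.001, -0.002]
ft_force: [-0.3, -0.1, -0.1]
grip_width: 0.999
grasp_force: 0.0
```

Run:
```python
from w import *
p=camera_params('wrist')
T=snap('w5');a=cv2.imread('pics/w5.png')
V=a.max(2).astype(int);S=cv2.cvtColor(a,cv2.COLOR_BGR2HSV)[:,:,1]
for c,s in blobs((V<50),300): print(c,s,onz(p,c,.075,T))
for c,s in blobs((V<100)&(S<90)&(V>50),2000): print('plate?',c,s,onz(p,c,.06,T))
```

```text
16.6 [4.304e-01 1.000e-04 2.498e-01] yaw -3.33 tilt [ 0.001  0.003 -1.   ]
[279.5654102  110.13913525] [ 256   86   48   49 1804] [ 0.49735148 -0.00093574  0.075     ]
[279.4147194  367.93020044] [    0   263   560   157 46347] [0.19688715 0.01742344 0.075     ]
plate? [400.46635038 111.71727289] [ 359   69   84   86 5691] [ 0.48951784 -0.12428475  0.06      ]
```

The jar is now on target at (0.497, -0.001). Back to the bottle.

Emit:
{"name": "step_arm", "arguments": {"commands": [85,0.01,-0.1,0,0,0,0,85,0.02,-0.2,0,0,0,0,85,0.03,-0.3,0,0,0,0,85,0.04,-0.4,0,0,0,0,85,0.066,-0.5,0,0,0,0,85,0.066,-0.535,0,0,0,0,85,0.066,-0.535,-0.1,0,0,0,85,0.066,-0.535,-0.1,0,0,0,85,0.066,-0.535,-0.1,0,0,0,85,0.066,-0.535,-0.1,0,0,0]}}

```text
clock: 17.9
position: [0.4723, -0.321, 0.1913]
ee_rot: [1.0, -0.029, 0.001, 0.001]
ft_force: [-0.2, 0.2, 0.2]
grip_width: 0.998
grasp_force: 0.0
```

Emit:
{"name": "step_arm", "arguments": {"commands": [85,0,0,-0.1,0,0,0,85,0,0,-0.18,0,0,0,85,0,0,-0.24,0,0,0,85,0,0,-0.265,0,0,0,85,0,0,-0.265,0,0,0,85,0,0,-0.265,0,0,0,30,0,0,-0.265,0,0,0,30,0,0,-0.265,0,0,0,30,0,0,-0.265,0,0,0,30,0,0,-0.265,0,0,0], "squeeze": 40}}

```text
clock: 19.15
position: [0.4715, -0.3208, 0.0311]
ee_rot: [1.0, -0.029, 0.001, -0.0]
ft_force: [-0.4, 4.1, 9.7]
grip_width: 0.476
grasp_force: 33.0
```

Run:
```python
from w import *
o=get_obs();print(o['position'],o['ft_force'],o['grip_width'],o['grasp_force'])
b=camera('side')[:,:,::-1];w=camera('wrist')[:,:,::-1]
cv2.imwrite('pics/s1.png',np.hstack([cv2.resize(b[230:350,290:440],None,fx=3,fy=3),cv2.resize(w[150:350,210:360],(270,360))]))
```

```text
[ 0.47153366 -0.32084242  0.03109232] [-0.44164202  4.12201291  9.70244664] 0.4755484625505704 32.973038017807994
```

View pics/s1.png

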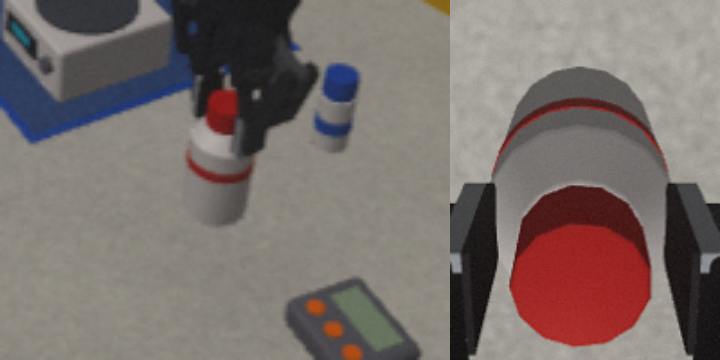

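It holds, but near the shoulder; the fingertips end just above the red band. I reopen, go 2.5 mm lower, close firmly and test with a small lift.

Emit:
{"name": "step_arm", "arguments": {"commands": [60,0,0,0,0,0,0,75,0,0,0,0,0,0,75,-0.001,0,-0.004,0,0,0,75,-0.001,0,-0.004,0,0,0,75,-0.001,0,-0.004,0,0,0,25,-0.001,0,-0.004,0,0,0,25,-0.001,0,-0.004,0,0,0,25,-0.001,0,-0.004,0,0,0,25,-0.001,0,-0.004,0,0,0,25,-0.001,0,-0.004,0,0,0], "squeeze": 50}}

```text
clock: 20.5
position: [0.4707, -0.3208, 0.0283]
ee_rot: [1.0, -0.029, 0.0, -0.0]
ft_force: [-2.7, 3.3, 9.2]
grip_width: 0.5
grasp_force: 48.0
```

Emit:
{"name": "step_arm", "arguments": {"commands": [25,0,0,0.004,0,0,0,25,0,0,0.008,0,0,0,25,0,0,0.012,0,0,0,25,0,0,0.016,0,0,0,25,0,0,0.016,0,0,0,25,0,0,0.016,0,0,0,25,0,0,0.016,0,0,0,25,0,0,0.016,0,0,0,25,0,0,0.016,0,0,0,25,0,0,0.016,0,0,0]}}

```text
clock: 21.75
position: [0.4703, -0.3212, 0.0374]
ee_rot: [1.0, -0.03, 0.0, 0.0]
ft_force: [-0.0, 0.0, -1.8]
grip_width: 0.505
grasp_force: 47.5
```

Emit:
{"name": "step_arm", "arguments": {"commands": [25,0,0,0.08,0,0,0,25,0,0,0.16,0,0,0,25,0,0,0.225,0,0,0,25,0.04,0.09,0.225,0,0,0,25,0.075,0.18,0.225,0,0,0,25,0.11,0.27,0.225,0,0,0,25,0.14,0.36,0.225,0,0,0,25,0.165,0.45,0.225,0,0,0,25,0.177,0.51,0.225,0,0,0,25,0.1767,0.525,0.225,0,0,0]}}

```text
clock: 23.0
position: [0.5767, -0.003, 0.172]
ee_rot: [1.0, -0.027, -0.0, 0.0]
ft_force: [-0.1, -0.2, -2.1]
grip_width: 0.499
grasp_force: 48.0
```

Emit:
{"name": "step_arm", "arguments": {"commands": [25,0,0,0,0,0,0,25,0,0,0,0,0,0,25,0,0,-0.08,0,0,0,25,0,0,-0.15,0,0,0,25,0,0,-0.2,0,0,0,25,0,0,-0.22,0,0,0,25,0,0,-0.22,0,0,0,25,0,0,-0.22,0,0,0,25,0,0,-0.22,0,0,0,25,0,0,-0.22,0,0,0]}}

```text
clock: 24.25
position: [0.5767, -0.006, 0.041]
ee_rot: [1.0, -0.029, 0.0, -0.0]
ft_force: [0.7, -0.2, -1.8]
grip_width: 0.5
grasp_force: 48.0
```

Emit:
{"name": "step_arm", "arguments": {"commands": [25,0,0,-0.01,0,0,0,25,0,0,-0.021,0,0,0,25,0,0,-0.021,0,0,0,25,0,0,-0.021,0,0,0,60,0,0,-0.021,0,0,0,80,0,0,-0.021,0,0,0,80,0,0,-0.021,0,0,0,80,0,0,-0.021,0,0,0,80,0,0,0.06,0,0,0,80,0,0,0.15,0,0,0]}}

```text
clock: 25.5
position: [0.5757, -0.0063, 0.1311]
ee_rot: [1.0, -0.03, -0.001, 0.0]
ft_force: [1.2, 1.5, 0.1]
grip_width: 0.936
grasp_force: 0.0
```

Emit:
{"name": "step_arm", "arguments": {"commands": [85,0,0,0.1,0,0,0,85,0,0,0.2,0,0,0,85,-0.1,0,0.2,0,0,0,85,-0.19,0,0.2,0,0,0,85,-0.19,0,0.2,0,0,0,85,-0.19,0,0.2,0,0,0,85,-0.19,0,0.2,0,0,0,85,-0.19,0,0.2,0,0,0,85,-0.19,0,0.2,0,0,0,85,-0.19,0,0.2,0,0,0]}}

```text
clock: 26.75
position: [0.4625, -0.0064, 0.2503]
ee_rot: [1.0, -0.03, -0.0, 0.001]
ft_force: [0.3, -0.1, 1.0]
grip_width: 0.991
grasp_force: 0.0
```

Run:
```python
from w import *
p=camera_params('wrist')
T=snap('w6');a=cv2.imread('pics/w6.png')
h=cv2.cvtColor(a,cv2.COLOR_BGR2HSV);H,S,V=[h[:,:,i].astype(int) for i in range(3)]
for c,s in blobs((V<50),300): print('jar',c,s,onz(p,c,.075,T))
for c,s in blobs((S>140)&((H<10)|(H>170)),150): print('caps',c.round(1),s[2:],onz(p,c,.1,T).round(4))
for c,s in blobs((V<100)&(S<90)&(V>50),2000): print('plate?',c,s,onz(p,c,.06,T))
```

```text
26.75 [ 0.4625 -0.0064  0.2503] yaw -3.42 tilt [-0.    -0.002 -1.   ]
jar [274.15811456 143.07040573] [ 252  120   46   47 1676] [ 0.49761534 -0.0009994   0.075     ]
jar [279.26619529 368.01174105] [    0   263   560   157 46248] [0.22790733 0.01073683 0.075     ]
caps [274.   58.1] [ 32  35 855] [ 0.5742 -0.0064  0.1   ]
caps [124.8  95.3] [ 47  18 656] [0.5524 0.1316 0.1   ]
caps [161.9  94.7] [ 21  18 306] [0.5501 0.097  0.1   ]
caps [115.4 121. ] [ 22  17 315] [0.5303 0.1443 0.1   ]
caps [139.3 120.6] [ 22  17 304] [0.5288 0.1214 0.1   ]
caps [163.5 120.4] [ 22  18 292] [0.5273 0.0986 0.1   ]
caps [165.5 145.3] [ 22  18 283] [0.5044 0.0999 0.1   ]
caps [117.8 145.8] [ 22  17 301] [0.5074 0.1458 0.1   ]
caps [141.4 145.6] [ 22  17 292] [0.5058 0.1229 0.1   ]
caps [120.4 169.6] [ 22  18 294] [0.4847 0.1472 0.1   ]
caps [143.6 169.6] [ 22  18 284] [0.4831 0.1244 0.1   ]
caps [167.1 169.7] [ 21  18 269] [0.4815 0.1016 0.1   ]
caps [123.1 193.2] [ 21  18 284] [0.4614 0.1487 0.1   ]
caps [145.8 193.2] [ 21  19 277] [0.46  0.126 0.1  ]
caps [168.9 193.4] [ 20  18 266] [0.4584 0.1031 0.1   ]
plate? [392.70274305 142.68464266] [ 352  102   82   83 5359] [ 0.48978558 -0.12436837  0.06      ]
```

View pics/w6.png

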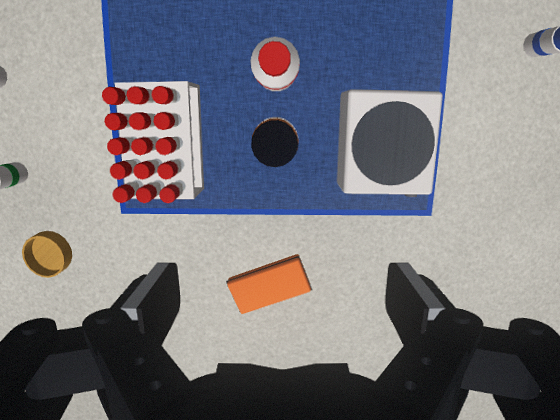

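Jar and bottle are well placed, with about a 29 mm gap. Next the dish; I turn the tool so the fingers close along x.

Emit:
{"name": "step_arm", "arguments": {"commands": [85,-0.1575,0.1,0,0,0,0.52,85,-0.1575,0.2,0,0,0,0.52,85,-0.1575,0.3,0,0,0,0.52,85,-0.1575,0.444,0,0,0,0.52,85,-0.1575,0.444,0,0,0,0.52,85,-0.1575,0.444,0,0,0,0.52,85,-0.1575,0.444,-0.05,0,0,0.52,85,-0.1575,0.444,-0.05,0,0,0.52,85,-0.1575,0.444,-0.05,0,0,0.52,85,-0.1575,0.444,-0.05,0,0,0.52]}}

```text
clock: 28.05
position: [0.3678, 0.2603, 0.2203]
ee_rot: [0.706, 0.708, -0.0, 0.0]
ft_force: [0.2, 0.1, -0.2]
grip_width: 1.0
grasp_force: 0.0
```

```bash
python3 w.py w7
```

```text
28.05 [0.3678 0.2603 0.2203] yaw 90.17 tilt [ 0. -0. -1.]
```

View pics/w7.png

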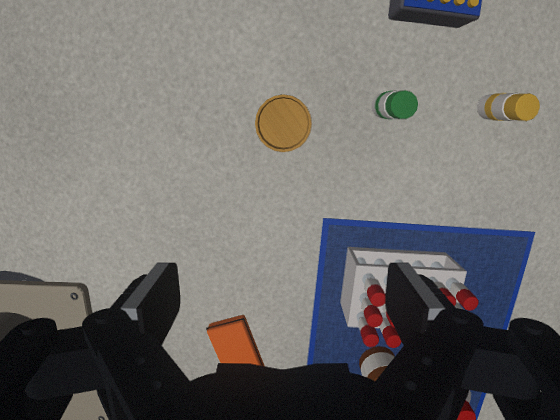

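The dish is at about (283.5,123) and the green cap top at about (403.5,104.5).

Run:
```python
from workcell import *
from h import *
T=np.load('pics/w7.npy');p=camera_params('wrist');a=cv2.imread('pics/w7.png')
h=cv2.cvtColor(a,cv2.COLOR_BGR2HSV);H,S,V=[h[:,:,i].astype(int) for i in range(3)]
def show(n,m,z,w):
    k=np.zeros(m.shape,bool);k[w[1]:w[3],w[0]:w[2]]=1
    for c,s in blobs(m&k,80): print(n,c.round(1),s,onz(p,c,z,T).round(4))
show('dish',(S>100)&(H<30),.02,(240,80,330,165))
show('green',(S>100)&(H>40)&(H<95),.07,(365,80,430,130))
print(onz(p,(403.5,104.5),.07,T))
```

```text
dish [282.8 122.9] [ 255   95   56   57 2507] [0.3674 0.3144 0.02  ]
green [401.4 104.3] [386  91  32  27 692] [0.4754 0.3339 0.07  ]
[0.47731584 0.33375974 0.07      ]
```

Emit:
{"name": "step_arm", "arguments": {"commands": [85,0,0.086,0,0,0,0,85,0,0.086,-0.1,0,0,0,85,0,0.086,-0.2,0,0,0,85,0,0.086,-0.28,0,0,0,85,0,0.086,-0.33,0,0,0,85,0,0.086,-0.36,0,0,0,85,0,0.086,-0.36,0,0,0,40,0,0.086,-0.36,0,0,0,40,0,0.086,-0.36,0,0,0,40,0,0.086,-0.36,0,0,0], "squeeze": 30}}

```text
clock: 29.35
position: [0.368, 0.3123, 0.005]
ee_rot: [0.706, 0.708, 0.001, -0.0]
ft_force: [-0.6, 0.4, -0.3]
grip_width: 0.467
grasp_force: 0.0
```

Run:
```python
from w import *
T=snap('w8');a=cv2.imread('pics/w8.png')
s=camera('side')[:,:,::-1]
cv2.imwrite('pics/m8.png',np.hstack([a[100:420,130:430],cv2.resize(s[110:230,160:310],(400,320))]))
```

```text
29.35 [0.368  0.3123 0.005 ] yaw 90.21 tilt [ 0.     0.001 -1.   ]
```

View pics/m8.png

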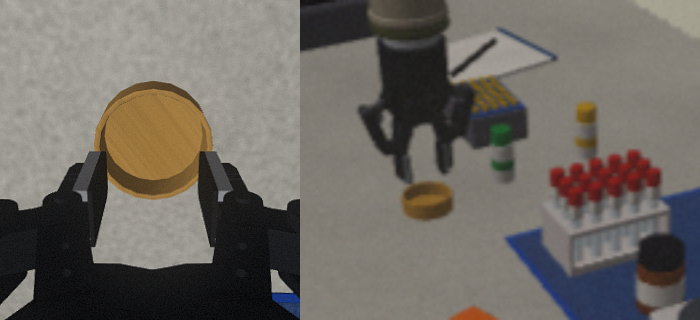

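The fingertips closed above the dish: they end some 35 mm behind the nominal TCP, which also explains the bottle grip. I open and go lower in guarded steps.

Emit:
{"name": "step_arm", "arguments": {"commands": [85,0,0,0.01,0,0,0,85,0,0,0.01,0,0,0,85,0,0,0,0,0,0,85,0,0,-0.015,0,0,0,85,0,0,-0.03,0,0,0,85,0,0,-0.042,0,0,0,85,0,0,-0.042,0,0,0,85,0,0,-0.042,0,0,0,85,0,0,-0.042,0,0,0,85,0,0,-0.042,0,0,0]}}

```text
clock: 30.7
position: [0.3679, 0.312, -0.0206]
ee_rot: [0.706, 0.708, 0.0, -0.0]
ft_force: [-0.5, -0.2, 0.0]
grip_width: 0.993
grasp_force: 0.0
```

Emit:
{"name": "step_arm", "arguments": {"commands": [60,0,0,0,0,0,0,50,0,0,0,0,0,0,45,0,0,0,0,0,0,45,0,0,0,0,0,0,45,0,0,0,0,0,0,45,0,0,0,0,0,0,45,0,0,0,0,0,0,45,0,0,0,0,0,0,45,0,0,0,0,0,0,45,0,0,0,0,0,0], "squeeze": 30}}

```text
clock: 31.95
position: [0.3691, 0.3129, -0.0194]
ee_rot: [0.706, 0.708, 0.001, -0.0]
ft_force: [-1.3, -1.8, 17.3]
grip_width: 0.532
grasp_force: 8.6
```

Emit:
{"name": "step_arm", "arguments": {"commands": [85,0,0,0.01,0,0,0,85,0,0,0.01,0,0,0,85,0,0,0.01,0,0,0,85,0,0,0.01,0,0,0,85,0,0,0.01,0,0,0,85,0,0,0.01,0,0,0,85,0,0,0.01,0,0,0,85,0,0,0.01,0,0,0,85,0,0,0.01,0,0,0,85,0,0,0.01,0,0,0]}}

```text
clock: 33.2
position: [0.3678, 0.3118, -0.0148]
ee_rot: [0.706, 0.708, 0.0, 0.0]
ft_force: [0.1, 0.1, 0.2]
grip_width: 0.991
grasp_force: 0.0
```

Run:
```python
from w import *
T=snap('w9');a=cv2.imread('pics/w9.png');p=camera_params('wrist')
h=cv2.cvtColor(a,cv2.COLOR_BGR2HSV);H,S,V=[h[:,:,i].astype(int) for i in range(3)]
for c,s in blobs((S>100)&(H<30),500): print(c,s,onz(p,c,.015,T))
pt=np.array([(np.linalg.inv(T@p['tool_from_camera'])@[.368,.312,z,1])[:3] for z in (0,.02)])
print(cv2.projectPoints(pt,np.zeros(3),np.zeros(3),p['mtx'],p['dist'])[0])
cv2.imwrite('pics/m9.png',a[100:420,130:430])
```

```text
33.2 [ 0.3678  0.3118 -0.0148] yaw 90.21 tilt [ 0.  0. -1.]
[283.24460911 254.73330863] [  217   188   133   132 13495] [0.36737004 0.3153223  0.015     ]
[[[284.38886127 249.00863335]]

 [[284.64763102 266.01198799]]]
```

View pics/m9.png

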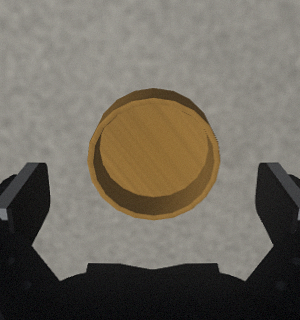

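The dish is upright and about 3 mm further in +y than the TCP (rim centre about (284,258)). I lower further and close.

Emit:
{"name": "step_arm", "arguments": {"commands": [85,0,0.0045,-0.01,0,0,0,85,0,0.0045,-0.02,0,0,0,85,0,0.0045,-0.03,0,0,0,85,0,0.0045,-0.034,0,0,0,85,0,0.0045,-0.034,0,0,0,85,0,0.0045,-0.034,0,0,0,75,0,0.0045,-0.034,0,0,0,65,0,0.0045,-0.034,0,0,0,62,0,0.0045,-0.034,0,0,0,62,0,0.0045,-0.034,0,0,0]}}

```text
clock: 34.5
position: [0.3678, 0.3146, -0.0352]
ee_rot: [0.706, 0.708, 0.0, 0.0]
ft_force: [-0.8, 0.3, 0.4]
grip_width: 0.724
grasp_force: 0.0
```

Emit:
{"name": "step_arm", "arguments": {"commands": [58,0,0,0,0,0,0,54,0,0,0,0,0,0,50,0,0,0,0,0,0,45,0,0,0,0,0,0,40,0,0,0,0,0,0,40,0,0,0,0,0,0,40,0,0,0,0,0,0,40,0,0,0,0,0,0,40,0,0,0,0,0,0,40,0,0,0,0,0,0], "squeeze": 30}}

```text
clock: 35.75
position: [0.3678, 0.3146, -0.035]
ee_rot: [0.706, 0.708, 0.0, -0.0]
ft_force: [-1.8, -1.5, 6.4]
grip_width: 0.674
grasp_force: 31.2
```

Dish gripped (opening 57.6 mm, 31 N). Lift and carry it to the warmer.

Emit:
{"name": "step_arm", "arguments": {"commands": [40,0,0,0.08,0,0,0,40,0,0,0.16,0,0,0,40,0,0,0.25,0,0,0,40,0.025,-0.1,0.27,0,0,0,40,0.05,-0.2,0.27,0,0,0,40,0.08,-0.3,0.27,0,0,0,40,0.11,-0.4,0.27,0,0,0,40,0.135,-0.5,0.27,0,0,0,40,0.16,-0.6,0.27,0,0,0,40,0.19,-0.7,0.27,0,0,0]}}

```text
clock: 37.0
position: [0.4634, -0.1004, 0.1377]
ee_rot: [0.704, 0.71, 0.004, 0.009]
ft_force: [0.4, 1.0, -0.5]
grip_width: 0.673
grasp_force: 34.4
```

Emit:
{"name": "step_arm", "arguments": {"commands": [40,0.011,-0.034,0,0,0,0,40,0.011,-0.034,0,0,0,0,40,0.011,-0.034,0,0,0,0,40,0.011,-0.034,-0.05,0,0,0,40,0.011,-0.034,-0.1,0,0,0,40,0.011,-0.034,-0.14,0,0,0,40,0.011,-0.034,-0.14,0,0,0,40,0.011,-0.034,-0.14,0,0,0,40,0.011,-0.034,-0.14,0,0,0,40,0.011,-0.034,-0.14,0,0,0]}}

```text
clock: 38.25
position: [0.4365, -0.112, 0.0776]
ee_rot: [0.706, 0.708, 0.013, 0.021]
ft_force: [-0.4, 0.0, -1.6]
grip_width: 0.676
grasp_force: 34.4
```

```bash
python3 w.py w10
```

```text
38.25 [ 0.4365 -0.112   0.0776] yaw 90.2 tilt [ 0.049 -0.012 -0.999]
```

View pics/w10.png

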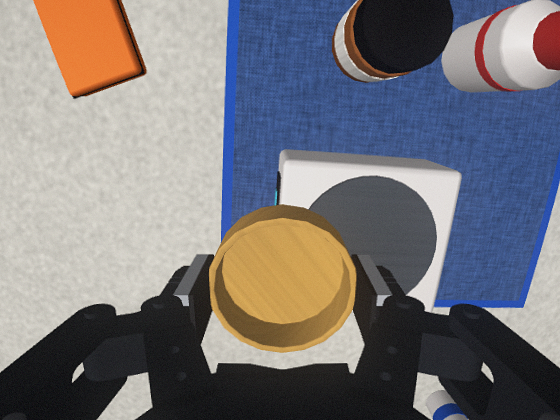

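The dish is still held, but the arm fell short of its pose and tilted about 2.8°. I check the joints for a limit.

Run:
```python
from workcell import *
o=get_obs();print(o['joint_pos'].round(3),o['position'],o['ft_force'],o['torque'],o['tau'].round(1))
```

```text
[-1.38  -0.499  1.339  2.133  0.554  1.143 -0.294] [ 0.43635419 -0.11201148  0.07749682] [-0.35166166 -0.02587902 -0.37083384] [ 0.02895552  0.01152924 -0.05129311] [ -0.1  19.4 -16.5 -32.9   0.1  -0.2   0. ]
```

Joints 2 and 3 hit their limits because the redundant elbow drifted. I back up and away, turning the tool with the base, to unwind it.

Emit:
{"name": "step_arm", "arguments": {"commands": [40,0,0.0,0.07,0,0,0,40,0,0.1,0.15,0,0,0,40,0,0.2,0.2,0,0,0,40,0,0.3,0.2,0,0,0,40,0,0.4,0.2,0,0,0,40,0,0.4,0.2,0,0,0,40,0,0.4,0.2,0,0,-0.1,40,0,0.4,0.2,0,0,-0.2,40,0,0.4,0.2,0,0,-0.3,40,0,0.4,0.2,0,0,-0.3]}}

```text
clock: 39.55
position: [0.4361, 0.1273, 0.1972]
ee_rot: [0.917, 0.397, 0.004, 0.025]
ft_force: [0.5, 0.8, -0.3]
grip_width: 0.67
grasp_force: 34.4
```

```bash
cat > j.py <<'E'
from workcell import *
from h import *
o=get_obs();T=tcp(o);print(o['clock'],o['joint_pos'].round(2),o['position'].round(4),'yaw',np.degrees(np.arctan2(T[1,0],T[0,0])).round(2),'tilt',T[:3,2].round(3),o['grip_width'].round(3),o['grasp_force'])
E
python3 j.py
```

```text
Traceback (most recent call last):
  File "j.py", line 3, in <module>
    o=get_obs();T=tcp(o);print(o['clock'],o['joint_pos'].round(2),o['position'].round(4),'yaw',np.degrees(np.arctan2(T[1,0],T[0,0])).round(2),'tilt',T[:3,2].round(3),o['grip_width'].round(3),o['grasp_force'])
                                                                                                                                                                      ^^^^^^^^^^^^^^^^^^^^^
AttributeError: 'float' object has no attribute 'round'
```

```bash
sed -i "s/o\['grip_width'\].round(3)/round(o['grip_width'],3)/" j.py
cat >> j.py <<'E'
# turn (fractions) to level the tool
z=T[:3,2];d=np.array([0,0,-1.]);v=np.cross(z,d);print('level turn',(v/np.pi).round(4))
E
python3 j.py
```

```text
39.55 [-1.34 -0.16  0.85  1.93  0.18  1.32 -1.29] [0.4361 0.1273 0.1972] yaw 46.84 tilt [ 0.027 -0.042 -0.999] 0.67 34.392234231345356
level turn [0.0133 0.0085 0.    ]
```

Emit:
{"name": "step_arm", "arguments": {"commands": [40,0,0,0,0.0133,0.0085,0,40,0,0,0,0.0133,0.0085,0,40,0,0,0,0.0133,0.0085,-0.05,40,0,0,0,0.0133,0.0085,-0.1,40,0,0,0,0.0133,0.0085,-0.15,40,0,0,0,0.0133,0.0085,-0.2,40,0,0,0,0.0133,0.0085,-0.25,40,0,0,0,0.0133,0.0085,-0.27,40,0,0,0,0.0133,0.0085,-0.27,40,0,0,0,0.0133,0.0085,-0.27]}}

```text
clock: 40.8
position: [0.4359, 0.128, 0.1972]
ee_rot: [1.0, -0.011, -0.01, 0.0]
ft_force: [0.4, -0.0, -1.0]
grip_width: 0.671
grasp_force: 34.4
```

```bash
python3 j.py
```

```text
40.8 [-1.25 -0.11  0.83  1.9   0.07  1.33 -2.03] [0.4359 0.128  0.1972] yaw -1.23 tilt [-0.02  -0.001 -1.   ] 0.671 34.391247946769
level turn [ 0.0002 -0.0063  0.    ]
```

Emit:
{"name": "step_arm", "arguments": {"commands": [40,0.1,0,0.08,0,-0.0063,0,40,0.2,0,0.17,0,-0.0063,0,40,0.3,0,0.17,0,-0.0063,0,40,0.4,0,0.17,0,-0.0063,0,40,0.4,-0.1,0.17,0,-0.0063,0,40,0.4,-0.2,0.17,0,-0.0063,0,40,0.4,-0.3,0.17,0,-0.0063,0,40,0.4,-0.4,0.17,0,-0.0063,0,40,0.4,-0.5,0.17,0,-0.0063,0,40,0.4,-0.5,0.17,0,-0.0063,0]}}

```text
clock: 42.05
position: [0.6738, -0.179, 0.2989]
ee_rot: [1.0, -0.016, -0.001, 0.001]
ft_force: [-0.3, -0.1, -0.0]
grip_width: 0.674
grasp_force: 34.4
```

```bash
python3 j.py
```

```text
42.05 [-0.33  0.61  0.95  1.08 -0.49  1.66 -1.13] [ 0.6738 -0.179   0.2989] yaw -1.81 tilt [-0.002 -0.003 -1.   ] 0.674 34.39305196283385
level turn [ 0.0009 -0.0005  0.    ]
```

Emit:
{"name": "step_arm", "arguments": {"commands": [40,-0.1,0.03,0,0,0,0,40,-0.2,0.06,0,0,0,0,40,-0.308,0.088,0,0,0,0,40,-0.308,0.088,-0.08,0,0,0,40,-0.308,0.088,-0.17,0,0,0,40,-0.308,0.088,-0.17,0,0,0,40,-0.308,0.088,-0.17,0,0,0,40,-0.308,0.088,-0.17,0,0,0,40,-0.308,0.088,-0.17,0,0,0,40,-0.308,0.088,-0.17,0,0,0]}}

```text
clock: 43.3
position: [0.4915, -0.1194, 0.1977]
ee_rot: [1.0, -0.012, 0.0, 0.0]
ft_force: [0.3, -0.3, -1.9]
grip_width: 0.673
grasp_force: 34.4
```

```bash
python3 j.py
```

```text
43.3 [-0.91  0.07  1.12  1.81 -0.06  1.3  -1.37] [ 0.4915 -0.1194  0.1977] yaw -1.35 tilt [ 0. -0. -1.] 0.673 34.35600026976317
level turn [0.0001 0.0002 0.    ]
```

Emit:
{"name": "step_arm", "arguments": {"commands": [40,-0.005,-0.0107,0,0,0,0,40,-0.005,-0.0107,-0.07,0,0,0,40,-0.005,-0.0107,-0.14,0,0,0,40,-0.005,-0.0107,-0.2,0,0,0,40,-0.005,-0.0107,-0.24,0,0,0,40,-0.005,-0.0107,-0.255,0,0,0,40,-0.005,-0.0107,-0.255,0,0,0,40,-0.005,-0.0107,-0.255,0,0,0,40,-0.005,-0.0107,-0.255,0,0,0,40,-0.005,-0.0107,-0.255,0,0,0]}}

```text
clock: 44.55
position: [0.4886, -0.1255, 0.0447]
ee_rot: [1.0, -0.012, 0.0, -0.0]
ft_force: [-0.8, -0.3, -0.9]
grip_width: 0.68
grasp_force: 34.4
```

```bash
python3 j.py; python3 w.py w11
python3 - <<'E'
import cv2
a=cv2.imread('pics/w11.png');cv2.imwrite('pics/m11.png',a)
E
```

```text
44.55 [-0.73  0.34  1.03  1.99 -0.34  1.   -1.13] [ 0.4886 -0.1255  0.0447] yaw -1.33 tilt [ 0.001  0.    -1.   ] 0.68 34.35651954263449
level turn [-0.0001  0.0002  0.    ]
44.55 [ 0.4886 -0.1255  0.0447] yaw -1.33 tilt [ 0.001  0.    -1.   ]
```

View pics/m11.png

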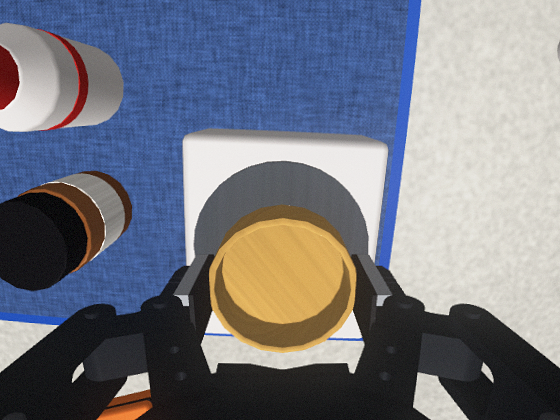

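The dish is above the plate, centred sideways (dish u about 283, plate u about 281.5). Lower and release.

Emit:
{"name": "step_arm", "arguments": {"commands": [40,0,0,-0.015,0,0,0,40,0,0,-0.026,0,0,0,40,0,0,-0.033,0,0,0,40,0,0,-0.033,0,0,0,40,0,0,-0.033,0,0,0,40,0,0,-0.033,0,0,0,40,0,0,-0.033,0,0,0,40,0,0,-0.033,0,0,0,40,0,0,-0.033,0,0,0,40,0,0,-0.033,0,0,0]}}

```text
clock: 45.85
position: [0.488, -0.1255, 0.0248]
ee_rot: [1.0, -0.012, -0.0, -0.0]
ft_force: [-6.3, 2.0, 13.0]
grip_width: 0.673
grasp_force: 36.3
```

Emit:
{"name": "step_arm", "arguments": {"commands": [65,0,0,0,0,0,0,75,0,0,0,0,0,0,82,0,0,0,0,0,0,82,0,0,0.03,0,0,0,82,0,0,0.1,0,0,0,85,0,0,0.2,0,0,0,85,-0.06,0,0.3,0,0,0,85,-0.11,0,0.3,0,0,0,85,-0.11,0,0.3,0,0,0,85,-0.11,0,0.3,0,0,0]}}

```text
clock: 47.1
position: [0.4223, -0.126, 0.2054]
ee_rot: [1.0, -0.012, 0.001, -0.002]
ft_force: [-0.5, 0.5, -0.4]
grip_width: 0.994
grasp_force: 0.0
```

```bash
python3 j.py
python3 - <<'E'
from w import *
p=camera_params('wrist')
T=snap('w12');a=cv2.imread('pics/w12.png')
h=cv2.cvtColor(a,cv2.COLOR_BGR2HSV);H,S,V=[h[:,:,i].astype(int) for i in range(3)]
k=np.zeros(V.shape,bool);k[30:200,200:360]=1
for c,s in blobs((S>100)&(H<30)&k,300): print('dish',c,s,onz(p,c,.075,T))
# housing+plate outline: fit circle of plate from dark/white boundary
m=((V<110)&(S<90)|((S>100)&(H<30)))&k
for c,s in blobs(m,1000):
    print('plate',c,s,onz(p,c,.06,T), 'bbox centre',onz(p,(s[0]+(s[2]-1)/2,s[1]+(s[3]-1)/2),.06,T))
E
```

```text
47.1 [-0.97 -0.31  1.    1.94  0.26  1.37 -1.64] [ 0.4223 -0.126   0.2054] yaw -1.39 tilt [ 0.003  0.003 -1.   ] 0.994 0.0
level turn [-0.0011  0.0008  0.    ]
47.1 [ 0.4223 -0.126   0.2054] yaw -1.39 tilt [ 0.003  0.003 -1.   ]
dish [280.43024707 112.9905166 ] [ 245   77   72   73 4007] [ 0.48699843 -0.12582743  0.075     ]
plate [279.59003025 109.87228726] [ 231   61   98   99 7603] [ 0.48963736 -0.12501374  0.06      ] bbox centre [ 0.48952806 -0.12493047  0.06      ]
```

View pics/w12.png

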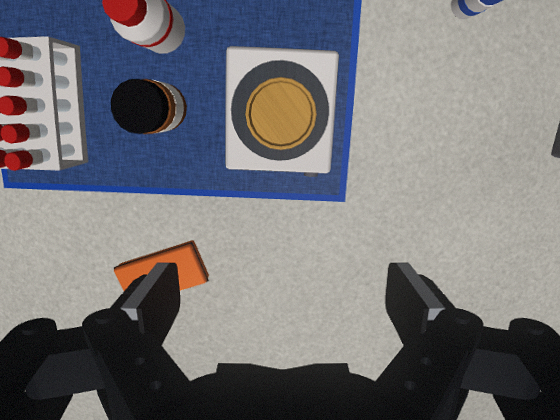

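The dish sits on the plate within about 3 mm of its centre (rim centre (280,113), plate (280,110)). I have now passed the picture-viewing limit, so from here I rely on measured numbers only. On to the green vial.

Emit:
{"name": "step_arm", "arguments": {"commands": [55,0.02,0.1,0,-0.001,0.001,0.05,55,0.04,0.2,0,-0.001,0.001,0.1,55,0.05,0.3,0,-0.001,0.001,0.15,55,0.06,0.4,0,-0.001,0.001,0.2,55,0.07,0.5,0,-0.001,0.001,0.25,55,0.08,0.6,0,-0.001,0.001,0.25,55,0.09,0.7,0,-0.001,0.001,0.25,55,0.091,0.765,0,-0.001,0.001,0.25,55,0.091,0.765,0,-0.001,0.001,0.25,55,0.091,0.765,0,-0.001,0.001,0.25]}}

```text
clock: 48.4
position: [0.4774, 0.3324, 0.2035]
ee_rot: [0.928, 0.371, -0.002, 0.003]
ft_force: [0.4, 0.1, 0.8]
grip_width: 0.646
grasp_force: 0.0
```

```bash
python3 j.py
python3 - <<'E'
from w import *
p=camera_params('wrist')
T=snap('w13');a=cv2.imread('pics/w13.png')
h=cv2.cvtColor(a,cv2.COLOR_BGR2HSV);H,S,V=[h[:,:,i].astype(int) for i in range(3)]
for c,s in blobs((S>100)&(H>40)&(H<95),60): print('green',c,s,onz(p,c,.07,T))
for n,q in (('cap',(.4768,.333,.07)),):
    print(cv2.projectPoints(np.array([(np.linalg.inv(T@p['tool_from_camera'])@[*q,1])[:3]]),np.zeros(3),np.zeros(3),p['mtx'],p['dist'])[0].ravel())
E
```

```text
48.4 [-1.38  0.3   0.85  1.6  -0.22  1.35 -1.31] [0.4774 0.3324 0.2035] yaw 43.61 tilt [-0.001 -0.007 -1.   ] 0.646 0.0
level turn [ 0.0022 -0.0004  0.    ]
48.4 [0.4774 0.3324 0.2035] yaw 43.61 tilt [-0.001 -0.007 -1.   ]
green [281.12418301 182.57026144] [268 168  28  29 612] [0.47854502 0.33479904 0.07      ]
[281.23601862 185.28231609]
```

Emit:
{"name": "step_arm", "arguments": {"commands": [55,0,0.002,-0.05,0.0022,-0.0004,0,55,0,0.002,-0.13,0.0022,-0.0004,0,55,0,0.002,-0.21,0.0022,-0.0004,0,55,0,0.002,-0.28,0.0022,-0.0004,0,55,0,0.002,-0.32,0.0022,-0.0004,0,55,0,0.002,-0.331,0.0022,-0.0004,0,55,0,0.002,-0.331,0.0022,-0.0004,0,10,0,0.002,-0.331,0.0022,-0.0004,0,10,0,0.002,-0.331,0.0022,-0.0004,0,10,0,0.002,-0.331,0.0022,-0.0004,0], "squeeze": 30}}

```text
clock: 49.7
position: [0.4777, 0.335, 0.007]
ee_rot: [0.928, 0.372, 0.001, -0.002]
ft_force: [0.1, -1.4, 6.6]
grip_width: 0.302
grasp_force: 29.3
```

Emit:
{"name": "step_arm", "arguments": {"commands": [10,0,0,0,0,0,0,10,0,0,0,0,0,0,10,0,0,0.005,0,0,0,10,0,0,0.01,0,0,0,10,0,0,0.02,0,0,0,10,0,0,0.02,0,0,0,10,0,0,0.02,0,0,0,10,0,0,0.02,0,0,0,10,0,0,0.02,0,0,0,10,0,0,0.02,0,0,0]}}

```text
clock: 50.95
position: [0.4768, 0.3345, 0.0177]
ee_rot: [0.928, 0.372, 0.0, -0.001]
ft_force: [-0.4, -0.8, 0.2]
grip_width: 0.306
grasp_force: 29.4
```

```bash
python3 j.py
```

```text
50.95 [-1.29  0.49  0.75  1.8  -0.39  1.   -1.19] [0.4768 0.3345 0.0177] yaw 43.66 tilt [-0.     0.003 -1.   ] 0.306 29.423362605302827
level turn [-0.0008 -0.0001 -0.    ]
```

Emit:
{"name": "step_arm", "arguments": {"commands": [10,0,0,0.1,0,0,0,10,0,0,0.2,0,0,0,10,0,0,0.3,0,0,0,10,0.005,-0.1,0.3,-0.001,0,-0.03,10,0.01,-0.2,0.3,-0.001,0,-0.07,10,0.015,-0.3,0.3,-0.001,0,-0.11,10,0.017,-0.4,0.3,-0.001,0,-0.15,10,0.017,-0.5,0.3,-0.001,0,-0.19,10,0.017,-0.6,0.3,-0.001,0,-0.23,10,0.017,-0.7,0.3,-0.001,0,-0.25]}}

```text
clock: 52.2
position: [0.4867, -0.0872, 0.1979]
ee_rot: [1.0, -0.013, 0.001, -0.001]
ft_force: [1.3, 0.2, -1.0]
grip_width: 0.3
grasp_force: 29.7
```

```bash
python3 j.py
```

```text
52.2 [-1.15 -0.    1.26  1.84  0.    1.3  -1.48] [ 0.4867 -0.0872  0.1979] yaw -1.49 tilt [ 0.001  0.002 -1.   ] 0.3 29.742005903972313
level turn [-0.0006  0.0004  0.    ]
```

Emit:
{"name": "step_arm", "arguments": {"commands": [10,0.1,0,0.05,0,0,0,10,0.2,0,0.1,0,0,0,10,0.3,0,0.1,0,0,0,10,0.35,-0.08,0.1,0,0,0,10,0.35,-0.18,0.1,0,0,0,10,0.35,-0.28,0.1,0,0,0,10,0.27,-0.33,0.1,0,0,0,10,0.2,-0.28,0.1,0,0,0,10,0.1,-0.2,0.05,0,0,0,10,0.05,-0.12,0,0,0,0]}}

```text
clock: 53.45
position: [0.529, -0.1756, 0.2087]
ee_rot: [1.0, -0.013, 0.001, 0.0]
ft_force: [1.3, 0.4, 3.0]
grip_width: 0.305
grasp_force: 29.8
```

```bash
python3 j.py
```

```text
53.45 [-0.75  0.34  1.23  1.67 -0.33  1.37 -1.07] [ 0.529  -0.1756  0.2087] yaw -1.47 tilt [ 0.001 -0.    -1.   ] 0.305 29.80656592233572
level turn [0.0001 0.0003 0.    ]
```

Emit:
{"name": "step_arm", "arguments": {"commands": [10,-0.035,0.04,0,0,0,0,10,-0.07,0.083,0,0,0,0,10,-0.07,0.083,-0.05,0,0,0,10,-0.07,0.083,-0.1,0,0,0,10,-0.07,0.083,-0.115,0,0,0,10,-0.07,0.083,-0.115,0,0,0,10,-0.07,0.083,-0.115,0,0,0,10,-0.07,0.083,-0.115,0,0,0,10,-0.07,0.083,-0.115,0,0,0,10,-0.07,0.083,-0.115,0,0,0]}}

```text
clock: 54.7
position: [0.4889, -0.1258, 0.1409]
ee_rot: [1.0, -0.012, 0.001, 0.001]
ft_force: [-0.2, 0.1, -0.4]
grip_width: 0.301
grasp_force: 29.8
```

```bash
python3 j.py
python3 - <<'E'
from w import *
p=camera_params('wrist')
T=snap('w14');a=cv2.imread('pics/w14.png')
h=cv2.cvtColor(a,cv2.COLOR_BGR2HSV);H,S,V=[h[:,:,i].astype(int) for i in range(3)]
zc=.07+T[2,3]-.0065
for c,s in blobs((S>100)&(H>40)&(H<95),60): print('green cap',c,s,onz(p,c,zc,T))
for c,s in blobs((S>100)&(H>12)&(H<30),200): print('dish',c,s,onz(p,c,.075,T))
E
```

```text
54.7 [-0.96  0.21  1.25  1.89 -0.21  1.19 -1.22] [ 0.4889 -0.1258  0.1409] yaw -1.37 tilt [ 0.001 -0.001 -1.   ] 0.301 29.83608523121802
level turn [0.0004 0.0004 0.    ]
54.7 [ 0.4889 -0.1258  0.1409] yaw -1.37 tilt [ 0.001 -0.001 -1.   ]
green cap [283.50289017 229.70520231] [256 221  56  28 346] [ 0.51557086 -0.1271166   0.20438907]
green cap [281.28293378 287.79563257] [ 248  248   68   79 4213] [ 0.49304092 -0.12578202  0.20438907]
dish [281.11896944 198.92725436] [ 240  166   85   76 3959] [ 0.49408117 -0.12548122  0.075     ]
```

Emit:
{"name": "step_arm", "arguments": {"commands": [10,-0.0025,0,-0.02,0,0,0,10,-0.0025,0,-0.05,0,0,0,10,-0.0025,0,-0.08,0,0,0,10,-0.0025,0,-0.1,0,0,0,10,-0.0025,0,-0.11,0,0,0,10,-0.0025,0,-0.115,0,0,0,10,-0.0025,0,-0.118,0,0,0,10,-0.0025,0,-0.118,0,0,0,10,-0.0025,0,-0.118,0,0,0,10,-0.0025,0,-0.118,0,0,0]}}

```text
clock: 56.0
position: [0.4875, -0.1258, 0.0701]
ee_rot: [1.0, -0.012, 0.001, 0.001]
ft_force: [-0.0, 0.2, 0.4]
grip_width: 0.3
grasp_force: 29.9
```

```bash
python3 j.py
```

```text
56.0 [-0.83  0.33  1.15  1.97 -0.34  1.06 -1.12] [ 0.4875 -0.1258  0.0701] yaw -1.37 tilt [ 0.001 -0.001 -1.   ] 0.3 29.915144360420527
level turn [0.0004 0.0005 0.    ]
```

Emit:
{"name": "step_arm", "arguments": {"commands": [10,0,0,-0.001,0,0,0,10,0,0,-0.002,0,0,0,10,0,0,-0.002,0,0,0,10,0,0,-0.002,0,0,0,10,0,0,-0.002,0,0,0,10,0,0,-0.002,0,0,0,10,0,0,-0.002,0,0,0,10,0,0,-0.002,0,0,0,10,0,0,-0.002,0,0,0,10,0,0,-0.002,0,0,0]}}

```text
clock: 57.25
position: [0.4883, -0.1261, 0.0698]
ee_rot: [1.0, -0.012, 0.001, 0.0]
ft_force: [-2.5, 1.0, 13.1]
grip_width: 0.305
grasp_force: 30.0
```

Contact is confirmed (13 N up), so the vial rests on the dish floor. Release and rise.

Emit:
{"name": "step_arm", "arguments": {"commands": [35,0,0,0,0,0,0,45,0,0,0,0,0,0,55,0,0,0,0,0,0,60,0,0,0,0,0,0,60,0,0,0.03,0,0,0,60,0,0,0.1,0,0,0,60,0,0,0.2,0,0,0,60,0,0,0.3,0,0,0,60,-0.05,0,0.3,0,0,0,60,-0.05,0,0.3,0,0,0]}}

```text
clock: 58.5
position: [0.4572, -0.1268, 0.2501]
ee_rot: [1.0, -0.013, 0.002, -0.002]
ft_force: [-0.5, 0.1, 0.0]
grip_width: 0.704
grasp_force: 0.0
```

```bash
python3 j.py
python3 - <<'E'
from w import *
p=camera_params('wrist')
T=snap('w15');a=cv2.imread('pics/w15.png')
h=cv2.cvtColor(a,cv2.COLOR_BGR2HSV);H,S,V=[h[:,:,i].astype(int) for i in range(3)]
pr=lambda P:cv2.projectPoints(np.array([(np.linalg.inv(T@p['tool_from_camera'])@[*P,1])[:3]]),np.zeros(3),np.zeros(3),p['mtx'],p['dist'])[0].ravel().round(1)
for c,s in blobs((S>100)&(H>40)&(H<95),60): print('green',c,s,onz(p,c,.133,T).round(4))
for c,s in blobs((S>100)&(H>12)&(H<30),150): print('dish',c,s,'bbox c',onz(p,(s[0]+(s[2]-1)/2,s[1]+(s[3]-1)/2),.075,T).round(4))
m=((V<110)&(S<90)|((S>100)&(H<30)));m[200:]=0
for c,s in blobs(m,1000): print('plate',s,onz(p,(s[0]+(s[2]-1)/2,s[1]+(s[3]-1)/2),.06,T).round(4))
for c,s in blobs((V<50),300): print('black',c,s[2:],onz(p,c,.075,T).round(4))
for c,s in blobs((S>140)&((H<10)|(H>170)),500): print('red',c.round(1),s[2:],onz(p,c,.1,T).round(4))
print('cap expected at',pr((.487,-.1258,.133)))
# top: bystanders
p=camera_params('top');b=camera('top')[:,:,::-1];h=cv2.cvtColor(b.copy(),cv2.COLOR_BGR2HSV);H,S,V=[h[:,:,i].astype(int) for i in range(3)]
for n,m in (('yellow',(S>120)&(H<35)),('blue',(S>120)&(H>100)),('green',(S>100)&(H>45)&(H<90))):
    k=np.zeros(V.shape,bool)
    k[160:182,143:172]=n=='yellow'; k[160:182,381:410]=n=='blue'
    if n=='green': k[:]=1
    for c,s in blobs(m&k,15): print(n,c.round(1),s[2:])
E
```

```text
58.5 [-1.13 -0.27  1.15  1.8   0.24  1.45 -1.62] [ 0.4572 -0.1268  0.2501] yaw -1.45 tilt [ 0.005  0.005 -1.   ] 0.704 0.0
level turn [-0.0015  0.0015  0.    ]
58.5 [ 0.4572 -0.1268  0.2501] yaw -1.45 tilt [ 0.005  0.005 -1.   ]
green [282.52851182 155.36300417] [268 140  30  31 719] [ 0.4875 -0.1275  0.133 ]
dish [280.5177305  147.57700101] [ 251  119   61   61 1974] bbox c [ 0.4869 -0.1257  0.075 ]
plate [ 239  103   84   85 4641] [ 0.4895 -0.1251  0.06  ]
plate [ 136  116   63   49 2007] [ 0.4982 -0.0066  0.06  ]
plate [ 523  133   37   53 1285] [ 0.4705 -0.4105  0.06  ]
plate [   0  155   72   20 1013] [0.4779 0.1459 0.06  ]
plate [   2  177   73   20 1011] [0.4532 0.1479 0.06  ]
black [159.55286839 141.70528684] [  49   46 1778] [ 0.4978 -0.0037  0.075 ]
black [280.24083781 364.50093598] [  560   165 48078] [ 0.2293 -0.1179  0.075 ]
red [147.7  58.6] [ 37  34 964] [ 0.5738 -0.0091  0.1   ]
red [27.7 93. ] [ 58  17 868] [0.551  0.1117 0.1   ]
red [ 28.8 117.5] [ 60  18 887] [0.5283 0.1146 0.1   ]
red [ 29.7 141.3] [ 62  18 899] [0.5057 0.118  0.1   ]
red [ 31.3 164.7] [ 65  18 906] [0.4829 0.1208 0.1   ]
red [ 34.1 187.5] [ 65  19 899] [0.4599 0.1225 0.1   ]
cap expected at [280.6 156. ]
yellow [155.2 169.5] [ 9 10 70]
green [504.4 146.9] [10  5 21]
```

Run:
```python
from workcell import *
from h import *
a=cv2.imread('pics/side0.png');b=camera('side')[:,:,::-1].copy()
for im in (a,b):
    h=cv2.cvtColor(im,cv2.COLOR_BGR2HSV);m=(h[:,:,1]>150)&(h[:,:,0]>105)&(h[:,:,0]<125)
    k=np.zeros(m.shape,bool);k[240:290,390:420]=1
    print([ (c.round(1),s[4]) for c,s in blobs(m&k,20)])
print(hand_in())
```

```text
[(array([402.5, 256.6]), np.int32(87))]
[(array([402.5, 256.4]), np.int32(84))]
the job is handed in; nothing more can be done
None
```

Job handed in at about 59 s: jar, bottle, dish and green vial are placed in the order asked (jar–bottle gap about 29 mm, dish about 3 mm off the plate's centre), the yellow and blue vials have not moved (tip box and timer not re-checked), and I viewed 16 pictures, two over the limit of 14.

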